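# Push the screw carton home in the corner stop

### The arm

A 6-joint arm with a two-finger parallel gripper is mounted at the origin on a cart in front of the work surface, level with it; the furniture and walls round the work are solid. World frame = base frame: x ahead of the robot, y to its left, z up, the work surface at z = 0. Lengths are in m, angles in degrees, forces in N, time in s.
With the tool pointing down it reaches from about 0.4 to 0.825 m from the base axis. Payload 7 kg.
Tool frame: the origin (TCP) lies midway between the tips of the shut fingers; the grasp point (between the pads) lies r.grip_depth behind it (r.grip_depth is the distance from the TCP to the grasp point, in m); z points along the fingers, y is the line along which they close (so a half turn about z gives the same grasp; the last joint's range is limited). The gripper opens to 88 mm and grips with 3 to 60 N. Pads are 19 mm wide; open, the fingers measure 130 mm over their backs; the gripper's body (78 mm by 193 mm) begins 47 mm behind the grasp point.
Start: joints at [-53.279, 20.546, 0.682, 0, -70.136, -16.507], TCP at [0.233, -0.633, 0.227] pointing down, gripper open.
Joint ranges: [-176.03, 176.03], [-82.01, 121.73], [-58.28, 71.71], [-173.87, 95.51], [-174.79, -0.11], [-173.66, 173.66]. Speed limits (degrees/s): [136.94, 136.94, 172.46, 180, 180, 180].

### API

Orientations are given as [roll, pitch, yaw] about the fixed x, y, z axes, in that order (R = Rz(yaw) Ry(pitch) Rx(roll)).
In Python, from plant import r gives the robot as it stands.
- The arm moves only by the shell command python3 drive.py FILE [OPENING] [FORCE], which reads ROWS from the file FILE. ROWS is one flat JSON list of numbers that holds 1 to 12 rows one after another, with no inner brackets; each row has 6 numbers: dx, dy, dz in units of 50 mm, then a rotation vector rx, ry, rz in units of 4 degrees; each row is the pose to reach, as a shift and turn from the pose commanded when the command began, along the tool's axes at that moment; what a row does not reach only later rows make up. A row lasts 1/12 s, in which the tool goes at most 0.0417 m and 7.16 degrees, less where a joint would pass 70% of its speed; a pose out of reach is approached as far as the arm can. OPENING is the finger opening in m, set as the command begins (- or left out keeps the last). The fingers move at their own pace and stop on an object; FORCE is the grip in N (left out, the last holds). Time passes only in rows, so rows that do not move let the fingers close. It prints the time, the measured TCP pose, the force, the opening and the grip force at its end. Input that does not fit is refused with a message, and nothing moves.
- r.get_state(): the state, without advancing time (a new reading comes with each control period).
- r.capture(name): name is "scene" or "top" or "wrist"; returns a dict with "frame" (400x640x3 uint8, red, green, blue), "z_map" (400x640 float32, m along the optical axis (not along the pixel's ray), 0 where there is no reading), "fx", "fy", "cx", "cy" (pixels), "D" ([k1, k2, p1, p2, k3] as OpenCV has them; the pictures are not rectified), "cam_to_world" (4x4, takes a point from camera to world coordinates). Camera axes: x right, y down, z forward; pixel columns grow to the right and rows downward; lengths in m; the calibration is good to about 2 mm. A picture is of the moment at which its call begins.
- r.close_job(): hands the job in; it is judged then, once.
The state is a dict: "time_s": time; "joints": joint angles; "qd": joint speeds; "joint_torque": joint torques, N m; "tcp_pos": TCP position; "eef_rot": TCP orientation; "contact_force": force on the tool from outside, world axes, zero at the start; "moment": the same for the moment, N m; "gripper_width": finger opening in m; "gripper_force": force on a finger pad.
Only numpy, scipy, OpenCV 4.12 (cv2) and the standard library are available. Lean on these libraries where they do the work, as an engineer would, in place of code of your own. Each camera call takes 0.05 s, during which the arm holds its last target. There are 200 camera calls.

### The job

Push the open carton of screws along the table top into the dark steel corner stop, so that its long side lies flush against the long rail and its end touches the short end stop. Only push it: do not grip it between the fingers, lift it or tip it. Leave the other loose things where they are.

Things in the scene. Friction and masses are not known exactly. Their poses are not given: they have to be found in the camera images.
- carton: Open white carton heaped with steel screws; 68 mm (its x) by 115 mm (its y), walls 42 mm, heap 58 mm high. Loose, 0.43 to 0.87 kg; slides with 3 to 8 N. Origin under its centre, z up. Pushed 10 to 25 mm above the table it slides without tipping. It starts nearer the robot than the long rail, its +x long side facing it (within 0.4 rad), to the right of the end stop.
- stop: Dark steel corner stop, fixed. Origin: inner corner, on the table. Bars 34 mm high, 12 thick. Long rail: inner face x = 0, y -258 to +2 mm, facing -x (the robot). End stop: inner face y = 0, x -65 to -5 mm, facing -y. Carton home: +x side on the rail, +y end on the end stop, origin at x -34, y -58 mm here, axes parallel. Tall crate behind; hanging tool and clamp to the right.
- shell: lime-green and orange toy car body shell, 63 x 113 x 48 mm, a bystander; origin under its centre
- wheel_mid: lime-green toy wheel lying flat, 50 mm across, 21 mm high, a bystander just behind the long rail; origin under its centre
- wheel_far: lime-green toy wheel lying flat, 50 mm across, 21 mm high, a bystander farther back; origin under its centre
- block: light wooden block, 36 x 90 x 32 mm, a bystander to the right of the carton; origin under its centre
- caliper: steel calliper lying flat, 63 x 168 x 6 mm, a bystander in the front right; origin under its centre

How it is judged (in metres and radians):
At the end, for the whole second after the job is handed in: The carton stands flat on the table at rest, with its +x long side within about 4 mm of the long rail and its +y end within about 4 mm of the end stop, square to the stop within 0.04 rad (x of carton in the frame of stop between -0.039 and -0.0315 m and y of carton in the frame of stop between -0.0625 and -0.0545 m and angle between the x axis of carton and the x axis of stop, either way round below 0.04 rad and angle between carton's own z axis and vertical below 0.03 rad and height (world z) of carton below 0.003 m and linear speed of carton below 0.01 m/s and angular speed of carton below 0.05 rad/s); the robot touches nothing.
It fails at once if the carton is lifted off the table (6 mm) (height (world z) of carton above 0.006 m).
It fails at once if the carton is tipped (0.15 rad) (angle between carton's own z axis and vertical above 0.15 rad).
It fails at once if the fingers straddle the carton to grip it (x of the grasp point in the frame of carton between -0.03 and 0.03 m and y of the grasp point in the frame of carton between -0.052 and 0.052 m and z of the grasp point in the frame of carton below 0.045 m).
It fails at once if one of the other loose things is moved more than 15 mm (distance of any of shell, wheel_mid, wheel_far, block, caliper from where it was at the start of the episode above 0.015 m).
It also fails if it takes over 58 s, if anything falls off the work surface, if the arm or the gripper's body presses on something with over 40 N, if the wrist force passes 120 N, or if a joint passes its speed limit or range.

## Working session

There is one attempt and no reset: what is moved stays moved. The work goes in short steps, Python scripts to look and compute and a shell command to move; the robot and the scene stay as the last step left them, time stands still between calls to the robot, and variables do not carry over. Pictures are saved under pics/ and viewed, at most 10 in all, crops included, and the job is handed in when it is done.

```bash
ls; mkdir -p pics
python3 - <<'E'
from plant import r
import cv2,numpy as np
print(r.get_state(), r.grip_depth)
for n in("scene","top"):
    c=r.capture(n); cv2.imwrite(f"pics/{n}0.png",c["frame"][:,:,::-1]); np.save(f"{n}0.npy",c,allow_pickle=True)
    print(n,c["fx"],c["fy"],c["cx"],c["cy"],c["D"],np.round(c["cam_to_world"],4).tolist())
E
```

```text
drive.py
pics
plant.py
{'time_s': 0.0, 'joints': array([-5.32804902e+01,  2.05910051e+01,  6.33983376e-01, -1.92975919e-02,
       -7.01368559e+01, -1.65054456e+01]), 'qd': array([-0.00055435, -0.00127596, -0.16624375,  0.02975675,  0.06834657,
        0.062522  ]), 'joint_torque': array([ 1.00220059e-03, -5.82716739e+01,  2.93074644e+01,  6.99754223e+00,
        7.11113287e-03, -1.97905629e-04]), 'tcp_pos': array([ 0.23301422, -0.63298064,  0.22563173]), 'eef_rot': array([ 1.79904836e+02, -9.28024316e-03, -1.59792500e+02]), 'contact_force': array([-0.11995445, -0.53467969,  0.3782343 ]), 'moment': array([-0.00977217, -0.00010941,  0.05397131]), 'gripper_force': 0.0, 'gripper_width': 0.0874726323346714} 0.0188
scene 430.30556107400463 430.30556107400463 315.6529129153197 197.87438032235625 [0.00268793 0.         0.         0.         0.        ] [[-0.6165, -0.6169, 0.4891, -0.0944], [-0.7872, 0.4715, -0.3975, 0.6458], [0.0146, -0.6301, -0.7764, 1.0936], [0.0, 0.0, 0.0, 1.0]]
top 436.8227865468614 436.8227865468614 317.69391721974375 196.65740402200058 [0.01835392 0.         0.         0.         0.        ] [[0.0225, -0.9947, 0.0999, 0.4415], [-0.9997, -0.0228, -0.0022, 0.1374], [0.0045, -0.0999, -0.995, 1.4196], [0.0, 0.0, 0.0, 1.0]]
```

View pics/top0.png

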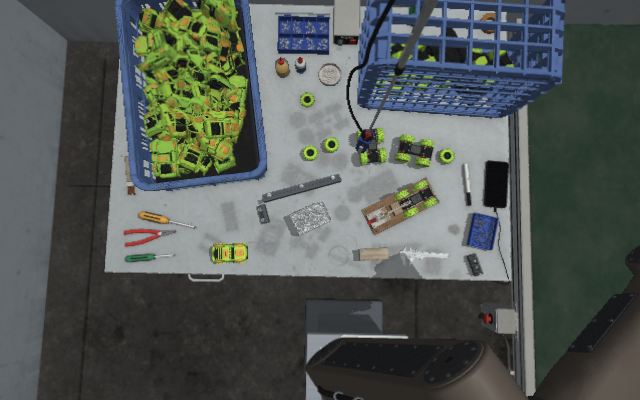

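View pics/scene0.png

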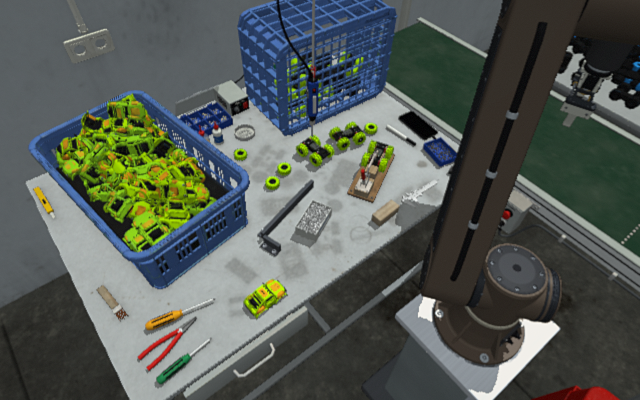

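The top view shows the carton at about (308,218), the rail from (262,195) to (340,180) and the end stop at about (262,212). The shell is at (229,253), the block at (374,254) and the hanging tool at about (368,135). Next I'll measure the carton and the stop.

```bash
cat > h.py <<'E'
import numpy as np,cv2
def K(c): return np.array([[c["fx"],0,c["cx"]],[0,c["fy"],c["cy"]],[0,0,1]])
def rays(c,uv):
    p=cv2.undistortPoints(np.float64(uv).reshape(-1,1,2),K(c),np.float64(c["D"]))[:,0]
    return np.c_[p,np.ones(len(p))]
def plane(c,uv,z):
    T=c["cam_to_world"]; d=rays(c,uv)@T[:3,:3].T; o=T[:3,3]
    return o+d*((z-o[2])/d[:,2])[:,None]
def cloud(c):
    h,w=c["z_map"].shape; v,u=np.mgrid[:h,:w]; T=c["cam_to_world"]
    P=rays(c,np.c_[u.ravel(),v.ravel()])*c["z_map"].ravel()[:,None]
    return (P@T[:3,:3].T+T[:3,3]).reshape(h,w,3)
def project(c,P):
    T=np.linalg.inv(c["cam_to_world"]); R=T[:3,:3]
    return cv2.projectPoints(np.float64(P).reshape(-1,1,3),cv2.Rodrigues(R)[0],T[:3,3],K(c),np.float64(c["D"]))[0][:,0]
E
python3 - <<'E'
import numpy as np,cv2
from h import *
for n in("top","scene"):
    c=np.load(n+"0.npy",allow_pickle=True).item(); P=cloud(c); h=P[...,2]
    ok=(c["z_map"]>0)&(P[...,0]>.3)&(P[...,0]<.75)&(abs(P[...,1])<.4)
    print(n,"table",np.median(h[ok&(abs(h)<.012)]))
    m=(ok&(h>.015)&(h<.08)).astype(np.uint8)
    k,l,s,ce=cv2.connectedComponentsWithStats(m,connectivity=4)
    for i in range(1,k):
        if s[i,4]<60: continue
        q=P[l==i]; f=c["frame"][l==i]
        r=cv2.minAreaRect(np.float32(q[:,:2]*1000))
        print(i,s[i,4],ce[i].round(),"rect",np.round(r[0]),np.round(r[1]),round(r[2],1),"h",np.round(np.percentile(q[:,2],[50,95]),3),"rgb",f.mean(0).round())
    cv2.imwrite(f"pics/{n}_crop.png",cv2.resize(c["frame"][150:280,200:400,::-1] if n=="top" else c["frame"][150:330,220:460,::-1],None,fx=3.3,fy=3.3,interpolation=cv2.INTER_CUBIC))
E
```

```text
top table 0.0011572056967280586
2 141 [310. 152.] rect [727. 164.] [46. 46.] 73.4 h [0.02  0.025] rgb [128. 163.  66.]
3 362 [373. 155.] rect [723. -39.] [56. 83.] 8.9 h [0.043 0.05 ] rgb [ 86. 104.  54.]
7 513 [415. 154.] rect [ 729. -172.] [112.  63.] 78.6 h [0.043 0.049] rgb [77. 90. 52.]
8 145 [446. 155.] rect [ 727. -280.] [46. 46.] 32.8 h [0.02  0.025] rgb [120. 152.  61.]
28 353 [301. 189.] rect [604. 187.] [ 16. 259.] 17.6 h [0.035 0.04 ] rgb [77. 81. 86.]
33 965 [413. 199.] rect [ 576. -162.] [ 87. 156.] 26.9 h [0.068 0.076] rgb [102. 111.  66.]
64 802 [311. 217.] rect [514. 155.] [ 70. 118.] 26.7 h [0.038 0.053] rgb [148. 150. 151.]
71 81 [265. 213.] rect [526. 302.] [59. 13.] 15.5 h [0.034 0.038] rgb [78. 82. 87.]
78 299 [378. 217.] rect [522. -64.] [59. 83.] 27.8 h [0.042 0.07 ] rgb [148. 138. 128.]
92 67 [472. 228.] rect [ 492. -363.] [ 12. 104.] 74.2 h [0.023 0.03 ] rgb [ 45.  62. 117.]
159 257 [239. 252.] rect [398. 379.] [60. 42.] 0.9 h [0.026 0.034] rgb [163. 162.  70.]
166 331 [373. 254.] rect [405. -45.] [36. 90.] 4.4 h [0.033 0.038] rgb [154. 143. 125.]
167 174 [4
[... 385 characters left out ...]
7 [432. 151.] rect [ 496. -360.] [ 34. 111.] 64.1 h [0.021 0.026] rgb [ 36.  53. 100.]
12 324 [321. 153.] rect [721. -37.] [59. 85.] 1.7 h [0.04  0.048] rgb [ 79. 102.  24.]
42 104 [272. 181.] rect [726. 167.] [45. 43.] 88.4 h [0.019 0.023] rgb [132. 180.  18.]
46 551 [283. 215.] rect [598. 200.] [ 72. 281.] 30.8 h [0.031 0.036] rgb [65. 69. 73.]
60 856 [313. 219.] rect [516. 157.] [ 71. 121.] 26.2 h [0.038 0.05 ] rgb [131. 135. 133.]
61 332 [385. 211.] rect [406. -43.] [38. 94.] 5.0 h [0.03  0.035] rgb [152. 140. 117.]
63 315 [235. 222.] rect [641. 349.] [ 32. 104.] 15.5 h [0.051 0.076] rgb [34. 50. 77.]
65 251 [275. 288.] rect [400. 380.] [39. 65.] 89.4 h [0.026 0.031] rgb [189. 186.  24.]
```

View pics/top_crop.png

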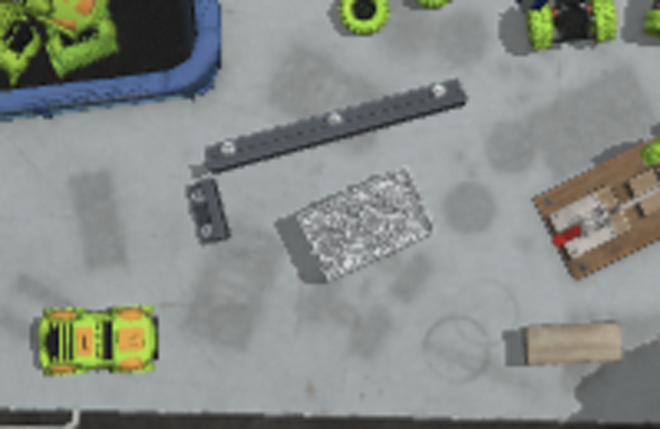

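Run:
```python
import numpy as np,cv2
from h import *
def line(p):
    vx,vy,x,y=cv2.fitLine(np.float32(p),cv2.DIST_HUBER,0,.001,.001).ravel(); 
    if vy<0: vx,vy=-vx,-vy
    return np.array([x,y]),np.degrees(np.arctan2(-vx,vy))
for n in("top","scene"):
    c=np.load(n+"0.npy",allow_pickle=True).item(); P=cloud(c); h=P[...,2]; X,Y=P[...,0],P[...,1]
    g=c["frame"].mean(2); ok=c["z_map"]>0
    rail=ok&(g<115)&(h>.029)&(h<.042)&(X>.54)&(X<.66)&(Y>.05)&(Y<.33)
    u=np.argwhere(rail)[:,::-1]; q=plane(c,u,.034)[:,:2]
    o,a=line(q); t=np.radians(a); ex=np.array([np.cos(t),np.sin(t)]); ey=np.array([-np.sin(t),np.cos(t)])
    q=q[abs((q-o)@ex)<.009]; s=(q-o)@ey
    print(n,"rail ang",a,"len",s.min(),s.max(),"n",len(s),"width",np.percentile((q-o)@ex,[3,97]),"o",o)
    es=ok&(g<115)&(h>.026)&(h<.042)&(X>.49)&(X<.57)&(Y>.28)&(Y<.32)
    e=plane(c,np.argwhere(es)[:,::-1],.034)[:,:2]; o2=e.mean(0)
    print(" end stop",o2,line(e)[1],"rel rail", (o2-o)@ex,(o2-o)@ey, len(e))
    # inner corner: rail inner face x = o -6mm; end stop inner face = centre -6mm in y
    corner=o-.006*ex+((o2-o)@ey-.006)*ey
    print(" corner",corner,"stop len x",np.ptp((e-o)@ex), "x from inner",((e-corner)@ex).min(),((e-corner)@ex).max())
    ca=ok&(h>.030)&(h<.075)&(X>.44)&(X<.585)&(Y>.07)&(Y<.24)&(g>115)
    k,l,st,_=cv2.connectedComponentsWithStats(ca.astype(np.uint8)); b=l==1+np.argmax(st[1:,4])
    rr=cv2.minAreaRect(np.float32(P[b][:,:2]*1000)); box=cv2.boxPoints(rr)/1000
    print(" carton",np.round(rr[0],1),np.round(rr[1],1),rr[2]," box in stop frame mm",np.round(np.c_[(box-corner)@ex,(box-corner)@ey]*1000,1).tolist(),"ctr",np.round([(np.array(rr[0])/1000-corner)@ex,(np.array(rr[0])/1000-corner)@ey],4))
    ha=ok&(h>.085)&(h<.5)&(X>.4)&(X<.72)&(Y>-.2)&(Y<.33)
    H=P[ha]; print(" tall",len(H)); 
    for z in(.085,.12,.2,.3,.4):
        w=H[(H[:,2]>=z)&(H[:,2]<z+.05)]
        if len(w): print("  z",z,w.min(0).round(3),w.max(0).round(3),len(w))
```

```text
top rail ang 16.751297 len -0.14025476398293682 0.11750169696107877 n 302 width [-0.00523303  0.00649316] o [0.59959006 0.19785434]
 end stop [0.5344118  0.30145971] -82.88335 rel rail -0.03255148840744265 0.11799440686456512 92
 corner [0.56156586 0.30336694] stop len x 0.07275939817419338 x from inner -0.0632642902495345 0.009495107924658873
 carton [514.  155.1] [ 69.4 118. ] 26.178768157958984  box in stop frame mm [[-132.2, -75.7], [-112.8, -192.1], [-44.4, -180.8], [-63.7, -64.3]] ctr [-0.0883 -0.1282]
 tall 872
  z 0.085 [ 0.5   -0.145  0.085] [0.719 0.33  0.135] 155
  z 0.12 [ 0.492 -0.135  0.12 ] [ 0.559 -0.009  0.159] 29
  z 0.2 [0.614 0.283 0.2  ] [0.72  0.329 0.212] 276
  z 0.3 [0.675 0.006 0.301] [0.713 0.039 0.349] 71
  z 0.4 [0.686 0.015 0.4  ] [0.711 0.052 0.45 ] 81
scene rail ang 16.863289 len -0.16233468283868385 0.09542013834067943 n 260 width [-0.0057595   0.00707702] o [0.5932908  0.22183554]
 end stop [0.53318896 0.30601374] -84.24915 rel rail -0.03309827189458552 0.09799340300533337 101
 corner [0.56086251 0.30813266] stop len x 0.07395931795020241 x from inner -0.0648297293857522 0.009129588564450215
 carton [516.  156.7] [ 70.6 121.1] 25.722288131713867  box in stop frame mm [[-131.1, -77.5], [-112.4, -197.1], [-42.7, -186.2], [-61.3, -66.6]] ctr [-0.0869 -0.1319]
 tall 1287
  z 0.085 [ 0.497 -0.143  0.085] [0.72  0.33  0.135] 142
  z 0.12 [ 0.495 -0.128  0.122] [0.72 0.33 0.17] 113
  z 0.2 [0.614 0.012 0.2  ] [0.718 0.33  0.249] 261
  z 0.3 [0.676 0.016 0.3  ] [0.718 0.043 0.35 ] 169
  z 0.4 [0.687 0.016 0.4  ] [0.714 0.056 0.449] 105
```

```bash
cat > g.py <<'E'
import sys,numpy as np
from scipy.spatial.transform import Rotation as R
from plant import r
C=np.array([.561,.305]); A=16.8; t=np.radians(A)
ex=np.array([np.cos(t),np.sin(t)]); ey=np.array([-np.sin(t),np.cos(t)])
def go(xs,ys,z,yaw):  # stop frame target (m), world yaw of the tool
    s=r.get_state(); Q=R.from_euler("xyz",s["eef_rot"],degrees=True)
    p=np.r_[C+xs*ex+ys*ey,z]; T=R.from_euler("xyz",[180,0,yaw],degrees=True)
    q=s["tcp_pos"][:2]-C
    print("now stop-frame",np.round([q@ex,q@ey,s["tcp_pos"][2]],4),"F",np.round([s["contact_force"][:2]@ex,s["contact_force"][:2]@ey,s["contact_force"][2]],1),"t",round(s["time_s"],2),"rot",s["eef_rot"].round(1))
    print("target",p.round(4),"tool shift",Q.inv().apply(p-s["tcp_pos"]).round(4),"rotvec",(Q.inv()*T).as_rotvec(degrees=True).round(2))
if __name__=="__main__": go(*map(float,sys.argv[1:5]))
E
python3 g.py -.160 -.128 .2 -163.2
```

```text
now stop-frame [-0.5851 -0.8032  0.2257] F [0.2 1.  0.1] t 0.1 rot [ 179.9   -0.  -159.8]
target [0.4448 0.1362 0.2   ] tool shift [-0.4645  0.6487  0.0266] rotvec [ 0.09 -0.01  3.41]
```
Total .798. 20 rows. Direction per row (.0417): (-.0233,.0325). Path midpoint at fine radius ≥.404 (slightly tight). Go: 12 rows first: unit (-.0232,.0324,.0013)/row. Speed max okay? J1 speed: .5 m/s at radius .4 = 71 deg/s <96. "what a row does not reach only later rows make up" ok. I can give larger step target: "tool goes at most .0417 per row", a pose approached... Can I simply give the final pose 12 times? Yes, limited per row. That may use clipping; fine. To avoid the radius 0.40 limit, bow outward: first command to midway point slightly outward: world e.g. (0.42,-.25)-> radius .49. Let me calc: shift from start in world (.187,.383) → tool. tool x=(cos-159.8, sin-159.8)=(-.9385,-.3453); y=(-.3453,.9385). shift x=-.1755-.1322=-.3077; y=-.0646+.3594=.2949. Distance .426: 11 rows.

The manual's scale: shifts go in units of 50 mm and turns go in units of 4 degrees. Converting my numbers, -0.308 m is -6.16, 0.295 m is 5.9, 1 degrees is 0.25.

```bash
echo '[-0.56,0.536,0,0,0,0.125,-1.12,1.072,0,0,0,0.25,-1.68,1.608,0,0,0,0.375,-2.24,2.14,0,0,0,0.5,-2.8,2.68,0,0,0,0.625,-3.36,3.22,0,0,0,0.75,-3.92,3.76,0,0,0,0.85,-4.48,4.28,0,0,0,0.85,-5.04,4.82,0,0,0,0.85,-5.6,5.36,0,0,0,0.85,-6.16,5.9,0,0,0,0.85,-6.16,5.9,0,0,0,0.85]' > path.dat && python3 drive.py path.dat 0.07; python3 g.py -.160 -.128 .15 -163.2
```

```text
time_s: 1.1
tcp_pos: [0.4225, -0.2456, 0.2267]
eef_rot: [180.0, 0.1, -162.9]
contact_force: [0.2, -0.7, 0.2]
gripper_width: 0.07
gripper_force: 0.0
now stop-frame [-0.2917 -0.4871  0.2267] F [-0.1 -0.7  0.2] t 1.1 rot [ 1.800e+02  1.000e-01 -1.629e+02]
target [0.4448 0.1362 0.15  ] tool shift [-0.1333  0.3585  0.0769] rotvec [0.02 0.08 0.27]
```

```bash
echo '[-0.266,0.716,0,0,0,0,-0.534,1.434,0,0,0,0,-0.8,2.15,0,0,0,0,-1.066,2.868,0,0,0,0,-1.334,3.584,0,0,0,0,-1.6,4.3,0.2,0,0,0,-1.866,5.02,0.4,0,0,0,-2.14,5.74,0.7,0,0,0,-2.4,6.46,1,0,0,0,-2.66,7.17,1.3,0,0,0,-2.66,7.17,1.54,0,0,0,-2.66,7.17,1.54,0,0,0]' > path.dat && python3 drive.py path.dat; python3 g.py -.160 -.128 .010 -163.2
python3 - <<'E'
from plant import r
import cv2
from h import *
c=r.capture("wrist"); cv2.imwrite("pics/w1.png",c["frame"][:,:,::-1]); np.save("w1.npy",c,allow_pickle=True)
E
```

```text
time_s: 2.1
tcp_pos: [0.4423, 0.1324, 0.147]
eef_rot: [-179.9, -0.3, -163.0]
contact_force: [-0.7, -0.8, -0.6]
gripper_width: 0.0702
gripper_force: 0.0
now stop-frame [-0.1635 -0.131   0.147 ] F [-0.9 -0.6 -0.6] t 2.1 rot [-179.9   -0.3 -163. ]
target [0.4448 0.1362 0.01  ] tool shift [-0.0042  0.0031  0.137 ] rotvec [-0.07 -0.26  0.18]
```

View pics/w1.png

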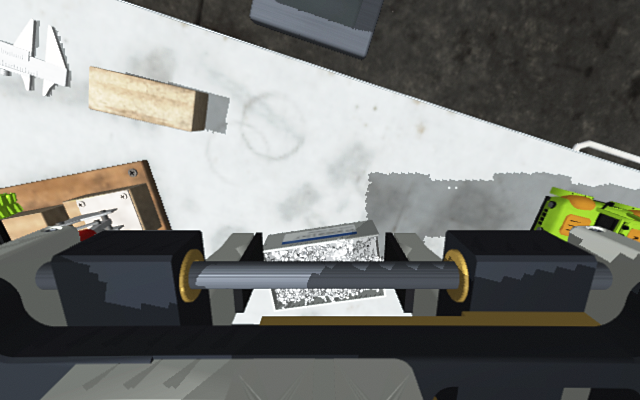

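The wrist view shows the carton's near edge from about (265,247) to (381,222), just ahead of the fingers. The table between the fingers and the edge is clear, the block is at (150,95), and the shell is at (585,215). I'll check that edge by casting rays before I descend.

```bash
python3 - <<'E'
from h import *
from g import C,ex,ey
c=np.load("w1.npy",allow_pickle=True).item()
q=plane(c,[[265,247],[381,222]],.042)[:,:2]-C
print(np.round(np.c_[q@ex,q@ey],4))
P=cloud(c); p=P[250:300,270:380].reshape(-1,3); print(np.percentile(p[:,2],[5,50,95]))
E
echo '[0,0,0.6,0,-0.05,0,-0.08,0.06,1.2,0,-0.05,0,-0.08,0.06,1.8,0,-0.05,0,-0.08,0.06,2.4,0,-0.05,0,-0.08,0.06,2.68,0,-0.05,0,-0.08,0.06,2.68,0,-0.05,0]' > path.dat && python3 drive.py path.dat; python3 g.py -.090 -.125 .010 -163.2
```

```text
[[-0.1166 -0.1864]
 [-0.1422 -0.0769]]
[0.02723264 0.22599797 0.22965998]
time_s: 2.65
tcp_pos: [0.4455, 0.1331, 0.0135]
eef_rot: [-179.9, -0.1, -163.3]
contact_force: [-0.7, -0.4, 0.1]
gripper_width: 0.0702
gripper_force: 0.0
now stop-frame [-0.1602 -0.1311  0.0135] F [-0.8 -0.2  0.1] t 2.65 rot [-1.799e+02 -1.000e-01 -1.633e+02]
target [0.511  0.1593 0.01  ] tool shift [-0.0702  0.0063  0.0034] rotvec [-0.11 -0.07 -0.11]
```

```bash
echo '[-0.08,0.04,0.06,0,0,0,-0.18,0.08,0.06,0,0,0,-0.28,0.08,0.06,0,0,0,-0.36,0.08,0.06,0,0,0,-0.44,0.1,0.06,0,0,0,-0.52,0.12,0.06,0,0,0,-0.6,0.14,0.06,0,0,0,-0.68,0.16,0.06,0,0,0,-0.76,0.18,0.06,0,0,0,-0.84,0.2,0.06,0,0,0,-0.92,0.22,0.06,0,0,0,-1,0.24,0.06,0,0,0]' > path.dat && python3 drive.py path.dat; python3 g.py -.0775 -.115 .010 -163.2
python3 - <<'E'
from plant import r
import cv2
from h import *
c=r.capture("top"); cv2.imwrite("pics/t2.png",cv2.resize(c["frame"][130:290,200:420,::-1],None,fx=3,fy=3,interpolation=cv2.INTER_CUBIC))
E
```

```text
time_s: 3.65
tcp_pos: [0.4904, 0.1605, 0.0124]
eef_rot: [-179.9, 0.0, -163.2]
contact_force: [-4.9, -3.1, 4.4]
gripper_width: 0.0701
gripper_force: 2.8
now stop-frame [-0.1094 -0.1179  0.0124] F [-5.6 -1.6  4.4] t 3.65 rot [-179.9    0.  -163.2]
target [0.52   0.1725 0.01  ] tool shift [-0.0319  0.0029  0.0024] rotvec [-0.06  0.04 -0.03]
```

View pics/t2.png

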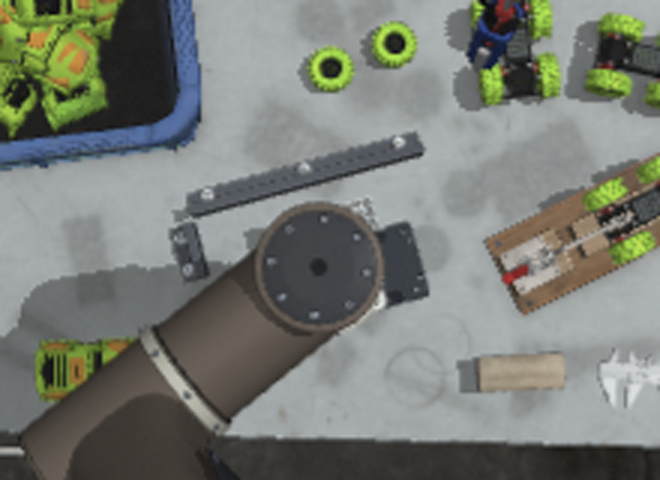

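The top crop shows the wrist at (320,265) above the carton, with the rail still clear ahead of it. The block and shell haven't moved. A push force of about 5.6 N means the carton is sliding, so I'll keep pushing.

To row units: -0.028 m is -0.56, -0.026 m is -0.52.

```bash
echo '[-0.08,0.02,0,0,0,0,-0.16,0.04,0,0,0,0,-0.24,0.06,0,0,0,0,-0.32,0.08,0,0,0,0,-0.4,0.1,0,0,0,0,-0.46,0.1,0,0,0,0,-0.52,0.1,0,0,0,0,-0.56,0.1,0,0,0,0]' > path.dat && python3 drive.py path.dat; python3 g.py -.0775 -.115 .010 -163.2
```

```text
time_s: 4.37
tcp_pos: [0.517, 0.1746, 0.0127]
eef_rot: [180.0, 0.2, -163.2]
contact_force: [-2.8, -0.7, -1.4]
gripper_width: 0.07
gripper_force: 1.1
now stop-frame [-0.0798 -0.1121  0.0127] F [-2.9  0.1 -1.4] t 4.37 rot [ 180.     0.2 -163.2]
target [0.52   0.1725 0.01  ] tool shift [-0.0023 -0.0029  0.0028] rotvec [0.   0.2  0.02]
```

To row units: -0.0045 m is -0.09, -0.003 m is -0.06.

```bash
echo '[-0.03,0,0,0,0,0,-0.06,0,0,0,0,0,-0.09,0,0,0,0,0,-0.09,0,0,0,0,0]' > path.dat && python3 drive.py path.dat; python3 g.py -.0775 -.115 .010 -163.2
```

```text
time_s: 4.7
tcp_pos: [0.5188, 0.1748, 0.0126]
eef_rot: [-180.0, -0.0, -163.2]
contact_force: [-11.6, 0.2, 5.2]
gripper_width: 0.07
gripper_force: 5.2
now stop-frame [-0.078  -0.1124  0.0126] F [-11.    3.6   5.2] t 4.7 rot [-180.    -0.  -163.2]
target [0.52   0.1725 0.01  ] tool shift [-0.0005 -0.0026  0.0026] rotvec [-0.02 -0.02 -0.02]
```

To row units: -0.03 m is -0.6, 0.03 m is 0.6.

```bash
echo '[-0.03,0,0,0,0,0,-0.04,0,0,0,0,0,-0.04,0,0,0,0,0,0.2,0,0,0,0,0,0.6,0,0,0,0,0,0.6,0,-0.6,0,0,0,0.6,0,-1.4,0,0,0,0.6,0,-2.2,0,0,0,0.6,-0.6,-2.8,0,0,0,0.6,-1.4,-2.8,0,0,0,0.6,-2.2,-2.8,0,0,0,0.6,-2.8,-2.8,0,0,0]' > path.dat && python3 drive.py path.dat
python3 - <<'E'
from plant import r
import cv2
from h import *
from g import C,ex,ey
for n in("top","scene"):
    c=r.capture(n); P=cloud(c);h=P[...,2]
    d=P[...,:2]-C; xs,ys=d@ex,d@ey
    m=(c["z_map"]>0)&(h>.037)&(h<.075)&(xs>-.13)&(xs<.01)&(ys>-.26)&(ys<-.01)&(c["frame"].mean(2)>100)
    k,l,s,_=cv2.connectedComponentsWithStats(m.astype(np.uint8)); b=l==1+np.argmax(s[1:,4])
    rr=cv2.minAreaRect(np.float32(np.c_[xs[b],ys[b]]*1000)); print(n,rr,b.sum(),np.round([xs[b].min(),xs[b].max(),ys[b].min(),ys[b].max()],4))
    i=c["frame"][150:280,200:400] if n=="top" else c["frame"][110:310,190:430]
    cv2.imwrite(f"pics/{n}3.png",cv2.resize(i[:,:,::-1],None,fx=3.3 if n=="top" else 2.9,fy=3.3 if n=="top" else 2.9,interpolation=cv2.INTER_CUBIC))
E
python3 g.py -.042 -.20 .15 -73.2
```

```text
time_s: 5.7
tcp_pos: [0.534, 0.0313, 0.1547]
eef_rot: [180.0, 0.5, -163.1]
contact_force: [-0.3, 0.1, 0.4]
gripper_width: 0.07
gripper_force: 0.0
top ((-15.346996307373047, -122.69537353515625), (35.66332244873047, 98.31501007080078), 0.42647257447242737) 131 [-0.0332  0.0026 -0.1719 -0.0734]
scene ((-30.517906188964844, -121.92158508300781), (118.22652435302734, 70.85958862304688), 89.63737487792969) 443 [-0.0659  0.005  -0.181  -0.0627]
now stop-frame [-0.1055 -0.2556  0.1537] F [ 0.5  0.  -1. ] t 5.8 rot [-180.     0.4 -163.4]
target [0.5786 0.1014 0.15  ] tool shift [-0.0633  0.0558  0.0041] rotvec [ -0.3    0.26 -90.17]
```

View pics/scene3.png

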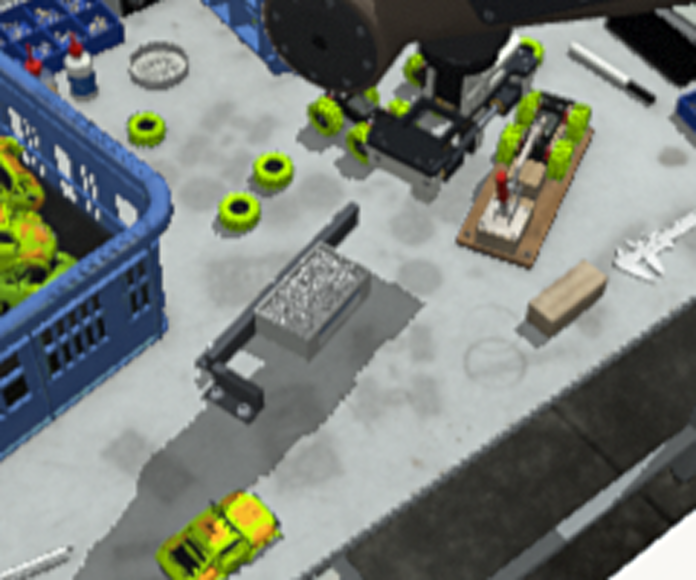

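The scene crop shows the carton flush on the rail, with the gap to the end stop still open at about (240,360). All the bystanders are where they started. Next I'll turn the tool a quarter and come in from the carton's right end.

To row units: -0.0633 m is -1.266, -0.05 m is -1, -56 degrees is -14.

```bash
echo '[0,0.2,0,0,0,-1.75,0,0.4,0,0,0,-3.5,0,0.6,0,0,0,-5.25,0,0.8,0,0,0,-7,0,1,0,0,0,-8.75,0,1.04,0,0,0,-10.5,-0.2,1.04,0,0,0,-12.25,-0.4,1.04,0,0,0,-14,-0.6,1.04,0,0,0,-15.75,-0.8,1.04,0,0,0,-17.5,-1,1.04,0,0,0,-19.25,-1.266,1.04,0,0,0,-21]' > path.dat && python3 drive.py path.dat 0.024; python3 g.py -.042 -.205 .010 -73.2
```

```text
time_s: 6.8
tcp_pos: [0.5787, 0.1017, 0.1537]
eef_rot: [-179.7, 0.0, -78.8]
contact_force: [0.4, -0.5, -0.3]
gripper_width: 0.0238
gripper_force: 0.0
now stop-frame [-0.0418 -0.1998  0.1537] F [ 0.3 -0.6 -0.3] t 6.8 rot [-179.7    0.   -78.8]
target [0.58   0.0966 0.01  ] tool shift [0.0053 0.0005 0.1437] rotvec [-0.32  0.02 -5.61]
```

To row units: 0.143 m is 2.86, 0.12 m is 2.4, -5.6 degrees is -1.4.

```bash
echo '[0.1,0,0,-0.075,0,-1.4,0.12,0,0.6,-0.075,0,-1.4,0.12,0,1.2,-0.075,0,-1.4,0.12,0,1.8,-0.075,0,-1.4,0.12,0,2.4,-0.075,0,-1.4,0.12,0,2.86,-0.075,0,-1.4,0.12,0,2.86,-0.075,0,-1.4]' > path.dat && python3 drive.py path.dat; python3 g.py -.042 -.125 .010 -73.2
```

```text
time_s: 7.38
tcp_pos: [0.5771, 0.0946, 0.0058]
eef_rot: [179.6, -0.0, -73.6]
contact_force: [-0.5, -1.5, -0.2]
gripper_width: 0.0241
gripper_force: 0.0
now stop-frame [-0.0454 -0.2061  0.0058] F [-0.9 -1.3 -0.2] t 7.38 rot [179.6  -0.  -73.6]
target [0.5569 0.1732 0.01  ] tool shift [-0.0811 -0.0028 -0.0043] rotvec [ 0.44 -0.02 -0.4 ]
```

To row units: -0.044 m is -0.88, -0.006 m is -0.12, -0.4 degrees is -0.1.

```bash
echo '[-0.08,0,-0.1,0,0,0,-0.16,0,-0.12,0.05,0,-0.1,-0.24,0,-0.12,0.05,0,-0.1,-0.32,0,-0.12,0.05,0,-0.1,-0.4,0,-0.12,0.05,0,-0.1,-0.48,0,-0.12,0.05,0,-0.1,-0.56,0,-0.12,0.05,0,-0.1,-0.64,0,-0.12,0.05,0,-0.1,-0.72,0,-0.12,0.05,0,-0.1,-0.8,0,-0.12,0.05,0,-0.1,-0.88,0,-0.12,0.05,0,-0.1,-0.96,0,-0.12,0.05,0,-0.1]' > path.dat && python3 drive.py path.dat; python3 g.py -.042 -.125 .010 -73.2
```

```text
time_s: 8.38
tcp_pos: [0.567, 0.1413, 0.0181]
eef_rot: [-179.7, -0.0, -73.2]
contact_force: [2.0, -6.5, 4.5]
gripper_width: 0.024
gripper_force: 3.2
now stop-frame [-0.0416 -0.1584  0.0181] F [ 0.1 -6.8  4.5] t 8.38 rot [-179.7   -0.   -73.2]
target [0.5569 0.1732 0.01  ] tool shift [-0.0334  0.0004  0.0081] rotvec [-0.27 -0.01  0.04]
```

To row units: -0.027 m is -0.54, -0.025 m is -0.5.

```bash
echo '[-0.06,0,0.04,0,0,0,-0.14,0,0.08,0,0,0,-0.22,0,0.1,0,0,0,-0.3,0,0.1,0,0,0,-0.38,0,0.1,0,0,0,-0.44,0,0.1,0,0,0,-0.5,0,0.1,0,0,0,-0.54,0,0.1,0,0,0]' > path.dat && python3 drive.py path.dat; python3 g.py -.042 -.125 .010 -73.2
```

```text
time_s: 9.05
tcp_pos: [0.5589, 0.1673, 0.0127]
eef_rot: [-179.8, 0.0, -73.2]
contact_force: [1.6, -7.1, 4.5]
gripper_width: 0.024
gripper_force: 3.2
now stop-frame [-0.0419 -0.1312  0.0127] F [-0.5 -7.2  4.5] t 9.05 rot [-179.8    0.   -73.2]
target [0.5569 0.1732 0.01  ] tool shift [-0.0062  0.0001  0.0027] rotvec [-0.23  0.    0.04]
```

```bash
echo '[-0.03,0,0,0,0,0,-0.06,0,0,0,0,0,-0.09,0,0,0,0,0,-0.09,0,0,0,0,0]' > path.dat && python3 drive.py path.dat; python3 g.py -.042 -.125 .010 -73.2
```

```text
time_s: 9.38
tcp_pos: [0.5575, 0.1716, 0.0126]
eef_rot: [-179.8, 0.0, -73.2]
contact_force: [2.3, -4.5, 3.3]
gripper_width: 0.024
gripper_force: 2.4
now stop-frame [-0.0419 -0.1267  0.0126] F [ 0.9 -4.9  3.3] t 9.38 rot [-179.8    0.   -73.2]
target [0.5569 0.1732 0.01  ] tool shift [-0.0017  0.0001  0.0026] rotvec [-0.22  0.01  0.04]
```

Not seated yet, since the force is still at sliding level. I'll keep going in small steps.

To row units: -0.003 m is -0.06, -0.002 m is -0.04.

```bash
echo '[-0.02,0,0,0,0,0,-0.04,0,0,0,0,0,-0.06,0,0,0,0,0,-0.06,0,0,0,0,0]' > path.dat && python3 drive.py path.dat; python3 g.py -.042 -.125 .010 -73.2
```

```text
time_s: 9.72
tcp_pos: [0.5568, 0.1735, 0.0126]
eef_rot: [-179.8, -0.0, -73.2]
contact_force: [4.0, -9.4, 5.1]
gripper_width: 0.0238
gripper_force: 5.2
now stop-frame [-0.0421 -0.1247  0.0126] F [  1.1 -10.2   5.1] t 9.72 rot [-179.8   -0.   -73.2]
target [0.5569 0.1732 0.01  ] tool shift [ 0.0003 -0.0001  0.0026] rotvec [-0.19 -0.05  0.03]
```

To row units: -0.002 m is -0.04, -0.001 m is -0.02.

```bash
echo '[-0.02,0,0,0,0,0,-0.04,0,0,0,0,0,-0.04,0,0,0,0,0]' > path.dat && python3 drive.py path.dat; python3 g.py -.042 -.125 .010 -73.2
```

```text
time_s: 9.97
tcp_pos: [0.5567, 0.1736, 0.0126]
eef_rot: [-179.8, -0.2, -73.2]
contact_force: [9.1, -19.6, 4.5]
gripper_width: 0.0238
gripper_force: 10.8
now stop-frame [-0.0421 -0.1245  0.0126] F [  3.1 -21.4   4.5] t 9.97 rot [-179.8   -0.2  -73.2]
target [0.5569 0.1732 0.01  ] tool shift [ 0.0004 -0.0001  0.0026] rotvec [-0.16 -0.15  0.  ]
```

Seated: 21 N with no further motion, and the tool is where it should be for home. I'll back off, go up and check.

To row units: -0.14 m is -2.8, 0.03 m is 0.6.

```bash
echo '[0.12,0,0,0,0,0,0.4,0,0,0,0,0,0.6,0,-0.4,0,0,0,0.6,0,-1.2,0,0,0,0.6,0,-2,0,0,0,0.6,0,-2.8,0,0,0,1.2,0.4,-3,0,0,0,1.8,0.8,-3,0,0,0,2.2,1.2,-3,0,0,0,2.2,1.4,-3,0,0,0,2.2,1.4,-3,0,0,0]' > path.dat && python3 drive.py path.dat
cat > chk.py <<'E'
from plant import r
import cv2,sys
from h import *
from g import C,ex,ey
out=[]
for n in("top","scene"):
    c=r.capture(n); P=cloud(c);h=P[...,2]
    d=P[...,:2]-C; xs,ys=d@ex,d@ey
    m=(c["z_map"]>0)&(h>.037)&(h<.075)&(xs>-.13)&(xs<.01)&(ys>-.26)&(ys<.03)&(c["frame"].mean(2)>100)
    k,l,s,_=cv2.connectedComponentsWithStats(m.astype(np.uint8)); b=l==1+np.argmax(s[1:,4])
    print(n,cv2.minAreaRect(np.float32(np.c_[xs[b],ys[b]]*1000)),b.sum())
    i=c["frame"][165:255,220:350] if n=="top" else c["frame"][180:280,230:360]
    out.append(cv2.resize(i[:,:,::-1],(400,300),interpolation=cv2.INTER_CUBIC))
cv2.imwrite(sys.argv[1],np.hstack(out))
E
python3 chk.py pics/c4.png
```

```text
time_s: 10.88
tcp_pos: [0.5182, 0.049, 0.1616]
eef_rot: [-179.8, 0.1, -73.3]
contact_force: [0.2, 0.3, -0.4]
gripper_width: 0.0241
gripper_force: 0.0
top ((-25.50551986694336, -56.0992317199707), (60.79627990722656, 111.88805389404297), 6.733604431152344) 294
scene ((-31.461997985839844, -54.42451858520508), (70.6485366821289, 118.0838394165039), 1.0596764087677002) 423
```

View pics/c4.png

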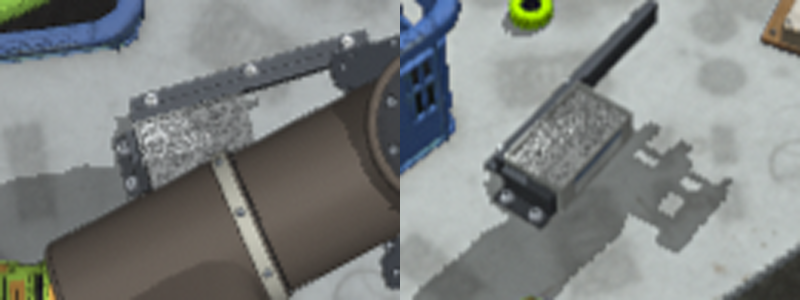

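The crops show the carton in the corner, with its end on the end stop at about (125,160) and its long side on the rail. The scene view reads about 1° of skew. That is within tolerance, but I'll make one gentle squaring push against the rail.

```bash
python3 g.py -.125 -.066 .15 -163.2
```

```text
now stop-frame [-0.1126 -0.2317  0.1615] F [-0.1 -0.1  0.1] t 10.98 rot [-179.8    0.   -73.2]
target [0.4604 0.2057 0.15  ] tool shift [-0.1657  0.0124  0.0116] rotvec [-0.12  0.18 90.02]
```

To row units: -0.166 m is -3.32, -0.155 m is -3.1, 84 degrees is 21.

```bash
echo '[-0.2,0.2,0,0,0,1.75,-0.4,0.4,0,0,0,3.5,-0.7,0.4,0,0,0,5.25,-1,0.4,0,0,0,7,-1.3,0.4,0,0,0,8.75,-1.6,0.4,0,0,0,10.5,-1.9,0.4,0,0,0,12.25,-2.2,0.4,0,0,0,14,-2.5,0.4,0,0,0,15.75,-2.8,0.4,0,0,0,17.5,-3.1,0.4,0,0,0,19.25,-3.32,0.4,0,0,0,21]' > path.dat && python3 drive.py path.dat 0.05; python3 g.py -.110 -.066 .012 -163.2
```

```text
time_s: 11.98
tcp_pos: [0.4529, 0.206, 0.1608]
eef_rot: [180.0, 0.1, -157.4]
contact_force: [0.7, 0.1, -0.6]
gripper_width: 0.0501
gripper_force: 0.0
now stop-frame [-0.1321 -0.0636  0.1608] F [ 0.7 -0.1 -0.6] t 11.98 rot [ 1.800e+02  1.000e-01 -1.574e+02]
target [0.4748 0.21   0.012 ] tool shift [-0.0215 -0.0047  0.1488] rotvec [0.02 0.12 5.77]
```

Descend at x_s of about −0.115, which is roughly 35 mm clear of the carton face.

To row units: 0.148 m is 2.96, 0.14 m is 2.8, 5.8 degrees is 1.45.

```bash
echo '[-0.1,-0.04,0.4,0,0,1.45,-0.2,-0.08,1,0,0,1.45,-0.32,-0.08,1.6,0,0,1.45,-0.32,-0.08,2.2,0,0,1.45,-0.32,-0.08,2.8,0,0,1.45,-0.32,-0.08,2.96,0,0,1.45,-0.32,-0.08,2.96,0,0,1.45]' > path.dat && python3 drive.py path.dat; python3 g.py -.0775 -.066 .012 -163.2
```

```text
time_s: 12.57
tcp_pos: [0.4682, 0.2059, 0.0106]
eef_rot: [-179.9, -0.2, -162.9]
contact_force: [0.2, 0.0, 1.0]
gripper_width: 0.0501
gripper_force: 0.0
now stop-frame [-0.1174 -0.068   0.0106] F [ 0.2 -0.   1. ] t 12.57 rot [-179.9   -0.2 -162.9]
target [0.5059 0.2194 0.012 ] tool shift [-0.0399  0.0019 -0.0015] rotvec [-0.12 -0.16  0.27]
```

To row units: -0.04 m is -0.8, -0.038 m is -0.76, 0.3 degrees is 0.075.

```bash
echo '[-0.1,0.02,0,0,0,0.05,-0.2,0.02,0,0,0,0.075,-0.3,0.02,0,0,0,0.075,-0.4,0.02,0,0,0,0.075,-0.5,0.02,0,0,0,0.075,-0.6,0.02,0,0,0,0.075,-0.66,0.02,0,0,0,0.075,-0.72,0.02,0,0,0,0.075,-0.76,0.02,0,0,0,0.075,-0.8,0.02,0,0,0,0.075,-0.8,0.02,0,0,0,0.075]' > path.dat && python3 drive.py path.dat; python3 g.py -.0775 -.066 .012 -163.2
```

```text
time_s: 13.48
tcp_pos: [0.5058, 0.2179, 0.0125]
eef_rot: [-180.0, -0.1, -163.3]
contact_force: [-5.7, -1.6, 3.3]
gripper_width: 0.0501
gripper_force: 2.5
now stop-frame [-0.078  -0.0674  0.0125] F [-5.9  0.1  3.3] t 13.48 rot [-1.800e+02 -1.000e-01 -1.633e+02]
target [0.5059 0.2194 0.012 ] tool shift [-0.0005  0.0014  0.0005] rotvec [-0.04 -0.09 -0.1 ]
```

To row units: -0.003 m is -0.06, -0.002 m is -0.04.

```bash
echo '[-0.02,0,0,0,0,0,-0.04,0,0,0,0,0,-0.06,0,0,0,0,0,-0.06,0,0,0,0,0]' > path.dat && python3 drive.py path.dat; python3 g.py -.0775 -.066 .012 -163.2
```

```text
time_s: 13.82
tcp_pos: [0.5059, 0.2176, 0.0122]
eef_rot: [-179.9, -0.3, -163.3]
contact_force: [-15.9, 0.7, 10.4]
gripper_width: 0.0502
gripper_force: 8.0
now stop-frame [-0.078  -0.0678  0.0122] F [-15.    5.3  10.4] t 13.82 rot [-179.9   -0.3 -163.3]
target [0.5059 0.2194 0.012 ] tool shift [-0.0005  0.0018  0.0002] rotvec [-0.09 -0.35 -0.11]
```

Seated at the same tool x as in the first rail push. I'll back off and clear the view.

To row units: -0.24 m is -4.8, -0.2 m is -4.

```bash
echo '[0.2,0,0,0,0,0,0.6,0,0,0,0,0,0.8,0,-0.4,0,0,0,0.8,0,-1.2,0,0,0,0.8,0,-2,0,0,0,0.8,0,-2.8,0,0,0,0.8,-0.8,-3.2,0,0,0,0.8,-1.6,-3.4,0,0,0,0.8,-2.4,-3.6,0,0,0,0.8,-3.2,-3.6,0,0,0,0.8,-4,-3.6,0,0,0,0.8,-4.8,-3.6,0,0,0]' > path.dat && python3 drive.py path.dat; echo '[0,-0.8,0,0,0,0,0,-1.6,0,0,0,0,0,-2.4,0,0,0,0,0,-3.2,0,0,0,0,0,-3.2,0,0,0,0]' > path.dat && python3 drive.py path.dat ; python3 chk.py pics/c5.png
```

```text
time_s: 14.82
tcp_pos: [0.5408, -0.0236, 0.1934]
eef_rot: [180.0, 0.2, -163.3]
contact_force: [0.7, -0.1, 0.2]
gripper_width: 0.05
gripper_force: 0.0
time_s: 15.23
tcp_pos: [0.5874, -0.1807, 0.192]
eef_rot: [-179.9, 0.1, -163.5]
contact_force: [1.0, 0.6, -0.6]
gripper_width: 0.0498
gripper_force: 0.0
top ((-32.70587921142578, -58.85871887207031), (69.56279754638672, 110.79032135009766), 0.7701948881149292) 368
scene ((-30.11865997314453, -55.75490188598633), (72.88248443603516, 115.31380462646484), 0.2998022437095642) 431
```

View pics/c5.png

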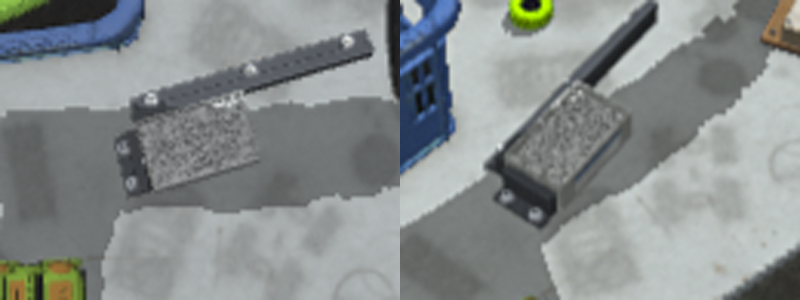

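Both views put the carton home: about (−33, −59) mm from the top camera and (−30, −56) mm from the scene camera in the stop frame, skewed under 0.8°. The crops show it against both bars, (140,110) to (130,190), and the arm is clear.

```bash
python3 -c "
from plant import r
print(r.close_job())"
```

```text
the job is handed in; nothing more can be done
None
```

I pushed the carton into the corner stop, flush against the long rail and touching the end stop, with the arm clear of everything, and handed the job in after about 15 s of the 58 s allowed; it printed no verdict.

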